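# Dock the drill battery on its charger

## Robot

A 6-joint arm with a two-finger parallel gripper is mounted at the origin on the work surface. World frame = base frame: x ahead of the robot, y to its left, z up, the work surface at z = 0. Lengths are in m, angles in rad, forces in N, time in s.
With the tool pointing down it reaches from about 0.3 to 0.85 m from the base axis. Payload 5.4 kg.
Tool frame: the origin (TCP) lies between the finger pads; the fingertips stand 14 mm ahead of it and the grasp point (between the pads) lies 5 mm behind it; z points along the fingers, y is the line along which they close (so a half turn about z gives the same grasp; the last joint's range is limited). The gripper opens to 85 mm and grips with 20 to 120 N. Pads are 22 mm wide; open, the fingers measure 114 mm over their backs; the gripper's body (76 mm by 85 mm) begins 54 mm behind the grasp point. The pads swing forward as they close: fully open they stand 13 mm farther back than shut.
Start: joints at [0.99, 0.158, 1.597, -0, 1.386, -0.21], TCP at [0.208, 0.536, 0.245] pointing down, gripper open.
Joint ranges: [-2.91, 2.91], [-0.94, 2.29], [0.18, 2.7], [-1.29, 4.43], [0.17, 2.64], [-3, 3]. Speed limits (rad/s): [2.57, 2.57, 3.14, 3.14, 3.14, 3.14].

## Interface

Orientations are given as a unit quaternion [w, x, y, z].
In Python, from cell import bot gives the robot as it stands.
- The arm moves only by the tool move_arm, never from a script. Its argument "commands" is a list of rows, each a list of 3 entries, a list of its own where there are three numbers: the shift along the tool's x, y, z in cm, then the turn about the tool's z in rad, then the closure, from 0 (fully open) to 1 (shut). A call has 1 to 8 rows; each row shifts and turns the commanded pose from where the row before left it, along the tool's axes as they then stand; what a row does not reach is not made up. A row lasts 1/8 s, in which the tool goes at most 62.5 mm and 10.7 degrees, less where a joint would pass 70% of its speed; a pose out of reach is approached as far as the arm can. A call with a gripper value outside its range is refused whole. The fingers move at their own pace and stop on an object; "squeeze" is the grip in N (left out, the last holds). Time passes only in rows, so rows that do not move let the fingers close. It gives the time, the measured TCP pose, the force, the opening and the grip force at its end, in the units of the state.
- bot.get_state(): the state, without advancing time (a new reading comes with each control period).
- bot.get_image(name): name is "side" or "top"; returns a dict with "img" (420x560x3 uint8, red, green, blue), "mtx" (3x3 intrinsics, pixels), "k1" (the pictures are not rectified: a ray, as slopes to the right and down, at radius r is drawn at 1 + k1 r^2 times it, then the intrinsics apply), "R" (3x3) and "t" (3): a world point X has camera coordinates R X + t. Camera axes: x right, y down, z forward; pixel columns grow to the right and rows downward; lengths in m; the calibration is good to about 2 mm. A picture is of the moment at which its call begins. There is no depth.
- bot.job_done(): hands the job in; it is judged then, once.
The state is a dict: "clock": time; "joints": joint angles; "dq": joint speeds; "effort": joint torques, N m; "tool_pos": TCP position; "ee_rot": TCP orientation; "ft_force": force on the tool from outside, world axes, zero at the start; "wrist_torque": the same for the moment, N m; "grip_width": opening from 0.0 (shut) to 1.0 (fully open); "gripper_force": force on a finger pad.
Only numpy, scipy, OpenCV 4.12 (cv2) and the standard library are available. Lean on these libraries where they do the work, as an engineer would, in place of code of your own. Each camera call takes 0.05 s, during which the arm holds its last target. There are 200 camera calls.

## Task

Put the loose battery pack on charge: it lies rail side down but the wrong way round, so turn it end for end, slide its connector end into the charger's rails and push it fully home until the spring catch clicks up behind its foot, then let go. The charger stands on a short pull-out slide that has been left partly drawn out, so it runs back as you push until the slide meets its stop. Press firmly but do not ram the pack, and leave the other things on the bench as they are.

Things in the scene. Friction and masses are not known exactly. Their poses are not given: they have to be found in the camera images.
- pack_center (a point): Centre of the loose slide-type battery pack, black plastic, 0.4 to 0.9 kg, 33 mm above its underside. 116 long (x) x 66 wide (y) x 66 mm high (z), lying on the bench rail side down. +x points to the connector end (goes in first), -x to the latch end, z up. Grip it by its flat sides, 66 mm apart.
- pack_nose (a point): Point on the pack 58 mm ahead (+x) of pack_center, 4.5 mm above the underside: front of its T-shaped foot (flange 44 mm wide, 10.5 mm thick, from x = -34 to +58 mm of pack_center, with a pocket for the catch, 26 mm wide, behind x = +6; neck above 28 mm wide; shell from 24 mm up). This connector end is known by the shell's narrower nose: the last 14 mm are 50 mm wide.
- pack_latch (a point): Point on the pack 58 mm behind (-x) pack_center, 33 mm above the underside: face of the latch end. It is square, full width, closed down to 2 mm from the underside over its last 24 mm, so it cannot enter the rails; a grey ribbed button plate stands out 7 mm there and a small grey strip lies across the top.
- dock_home (a point): Point on the charger where pack_center lies when the pack is fully home, the pack's axes then parallel to these; +x is the sliding-in direction. The charger, a grey housing 174 x 130 mm (x = -62 to +112 mm of this point), stands on a pull-out slide left drawn out by 6 to 36 mm; at a push of 3 to 5 N it runs back along +x to its stop. Level deck 33 mm below this point, 52 mm above the bench, open above.
- dock_mouth (a point): Point on the charger, 30 mm before (-x) dock_home, 4.5 mm above the deck: middle of the rails' open mouth, on the robot's side. Before it lies a bare apron of deck, 20 mm flat and then 12 mm sloping down to the front edge. The mouth is 55 mm wide and narrows to the 47 mm channel over 14 mm. Axes as dock_home.
- dock_stop (a point): Point on the charger, 58 mm past (+x) dock_home, 4.5 mm above the deck: the end stop that pack_nose meets. Two black rails, 21 mm high, 62 mm apart outside, 47 inside, run to it from the mouth; their lips, 12.5 mm above the deck (16 at the mouth), are 34 mm apart. Behind, the housing is 82 mm high above the bench; 6 to 36 mm behind it is the slide's bolted upstand, 60 mm high.
- catch (a joint): Steel leaf spring in the middle of the charger's deck, its tip 2 mm past (+x) dock_home. 0 rad = up, tip 5 mm proud of the deck; 0.1 to 0.2 rad = pressed down by the pack's foot, which meets it 75 mm before home and slides over it against 6 to 18 N, more than it takes to move the slide; it springs back to 0 in the pocket behind the foot's front part in the last 2 mm.
- drill: Bystander: red and black cordless drill standing on its own battery, 116 x 72 mm foot, 225 mm high, chuck pointing away from the robot, origin under the foot. Stands in the middle, beyond the brush.
- brush: Bystander: flat wooden paint brush, 190 mm long, 46 mm wide, 16 mm high, lying between the charger and the pack with its handle towards the robot; origin near the middle, on the underside.
- drillbit: Bystander: big twist drill, 145 mm long, 15 mm thick, lying near the robot; origin at its middle, on the underside.
- wrench: Bystander: steel wrench, 190 mm long, lying at the left; origin at its middle, on the underside.
- oil: Bystander: white bottle of cutting oil, 64 mm across and 170 mm high, standing at the right; origin under its foot.
Mind the look-alikes: they are no part of the job. Leave any blue or turquoise look-alike of the part that bears pack_center alone.

How it is judged:
At the end, for the whole second after the job is handed in: The pack is in the charger's rails connector end first, its nose within 3 mm of the end stop and its centre within 4 mm of home; the catch is back up (under 0.03 rad); the pack is at rest and let go (distance between pack_nose and dock_stop below 0.003 m and distance between pack_center and dock_home below 0.004 m and value of joint catch below 0.03 rad and linear speed of pack below 0.01 m/s and contact force between the fingers and pack below 0.1 N); the robot touches nothing.
It fails at once if the pack is rammed against the charger (over 90 N) (contact force between pack and charger above 90 N).
It fails at once if a bystander is moved more than 20 mm (distance of any of drill, brush, drillbit, wrench, oil from where it was at the start of the episode above 0.02 m).
It also fails if it takes over 51 s, if anything falls off the work surface, if the arm or the gripper's body presses on something with over 40 N, if the wrist force passes 120 N, or if a joint passes its speed limit or range.

## Working session

There is one attempt and no reset: what is moved stays moved. The work goes in short steps, Python scripts to look and compute and a tool call to move; the robot and the scene stay as the last step left them, time stands still between calls to the robot, and variables do not carry over. Pictures are saved under pics/ and viewed, at most 10 in all, crops included, and the job is handed in when it is done.

Besides the shell and the picture viewer there is one more tool, called after "Emit:" as name([rows], argument=value, ...), one row to a line, values as JSON. move_arm: Moves the arm, as the interface text tells. Its arguments: {"type":"object","properties":{"commands":{"type":"array","items":{"type":"array"}},"squeeze":{"type":"number"}},"required":["commands"]}

```bash
mkdir -p pics; ls; python3 - <<'E'
from cell import bot
import cv2,pickle
d={}
for n in("top","side"):
    g=bot.get_image(n); d[n]=g
    cv2.imwrite(f"pics/{n}0.png",g["img"][:,:,::-1]); print(n,g["mtx"].tolist(),g["k1"],g["R"].tolist(),g["t"].tolist())
pickle.dump(d,open("im0.pkl","wb"))
print(bot.get_state())
E
```

```text
pics
top [[504.1418685820637, 0.0, 281.75002786419935], [0.0, 504.1418685820637, 215.98036787882356], [0.0, 0.0, 1.0]] -0.05306994195144249 [[0.02327005504216405, -0.9996184922501512, -0.014878658873324423], [-0.9928194578830948, -0.021359894947213274, -0.1176999530015267], [0.11733724296681013, 0.01751070642144712, -0.9929377354968284]] [-0.07767464085143462, 0.5587815316439317, 1.3912328666875677]
side [[429.78064627083864, 0.0, 279.84091566819194], [0.0, 429.78064627083864, 214.07032029177898], [0.0, 0.0, 1.0]] -0.042285867272188186 [[0.7575181331963138, -0.652811195443573, 0.001954733307886323], [-0.4059095458754655, -0.47335585638023076, -0.7817746950354125], [0.5112765576925515, 0.5914150626540313, -0.6235579405476154]] [-0.4704354974671529, 0.28133916912077106, 0.9697046959784267]
{'clock': 0.1, 'joints': array([ 9.89918751e-01,  1.58976269e-01,  1.59814613e+00, -1.65100736e-05,
        1.38624452e+00, -2.10102503e-01]), 'dq': array([ 4.29241174e-05, -1.83748547e-03, -1.59769491e-03,  2.49177022e-03,
        9.69498162e-04,  1.33603238e-03]), 'effort': array([-9.20752063e-04, -3.96987462e+01, -3.32338500e+01, -2.90067082e-04,
        4.11701752e-03,  2.69609069e-05]), 'tool_pos': array([0.20806321, 0.53544979, 0.2444009 ]), 'ee_rot': array([-3.34289919e-04,  1.84325875e-01,  9.82864785e-01, -8.21778830e-04]), 'ft_force': array([0.27956606, 0.4099454 , 1.11867653]), 'wrist_torque': array([ 0.01436286, -0.00116091,  0.06845664]), 'gripper_force': 0.0, 'grip_width': 1.0004541678793175}
```

View pics/top0.png

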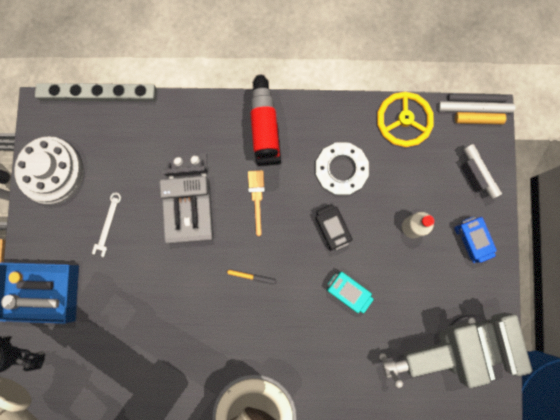

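View pics/side0.png

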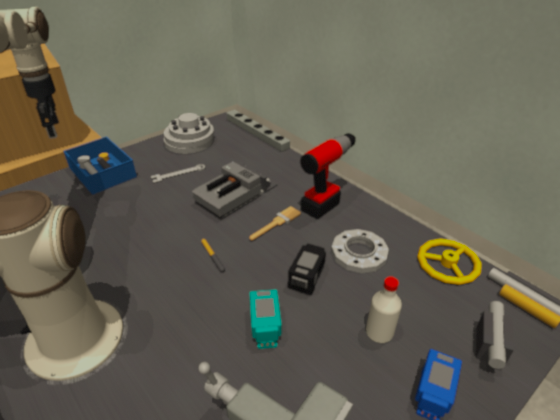

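The top picture shows three packs: the black one at (334,228), a turquoise look-alike at (350,292) and a blue one at (478,238). The black one is the pack I want. The charger is at (186,207), with its mouth towards the robot (image down). Next is a close crop to check the choice.

```bash
cat > h.py <<'E'
import numpy as np,cv2
def ray(g,u,v):
    k=g["k1"]; D=np.array([k,0,0,0.])
    p=cv2.undistortPoints(np.array([[[u,v]]],float),g["mtx"],D)[0,0]
    R=np.array(g["R"]);t=np.array(g["t"])
    return -R.T@t, R.T@np.array([p[0],p[1],1.])
def onz(g,u,v,z):
    c,d=ray(g,u,v); return c+d*(z-c[2])/d[2]
def pix(g,X):
    R=np.array(g["R"]);t=np.array(g["t"])
    return cv2.projectPoints(np.array([X],float),cv2.Rodrigues(R)[0],t,g["mtx"],np.array([g["k1"],0,0,0.]))[0][0,0]
E
python3 - <<'E'
import pickle,cv2,numpy as np
d=pickle.load(open("im0.pkl","rb"))
def crop(n,x,y,w,h):
    c=d[n]["img"][y:y+h,x:x+w,::-1].astype(float)
    c=np.clip((c/255)**.6*255,0,255).astype(np.uint8)
    return cv2.resize(c,(400,300),interpolation=cv2.INTER_CUBIC)
a=np.hstack([crop("top",294,198,80,60),crop("top",132,150,100,75+25)[:, :]])
b=np.hstack([crop("side",268,240,80,60),crop("side",184,155,100,75)])
cv2.imwrite("pics/c0.png",np.vstack([a,b]))
E
```

```text
(no output)
```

View pics/c0.png

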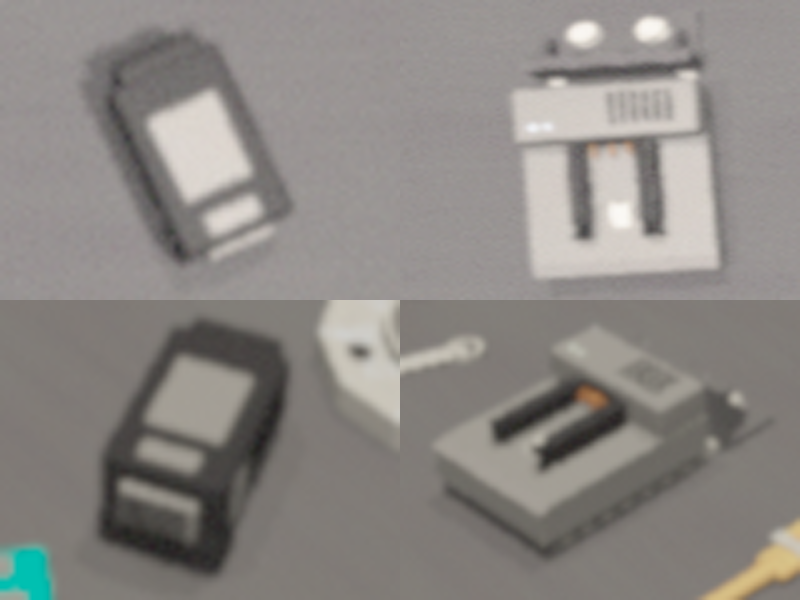

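The black pack's narrow nose is at its upper left, at about top pixel (328,207). The button plate and strip are at the lower right, near (342,246), facing the robot. The charger's mouth also faces the robot, so the pack already points roughly along +x. I'll measure both before deciding how far to turn it.

```bash
cat > m.py <<'E'
import sys,pickle,cv2,numpy as np
from h import *
def blobs(g,box,lo,hi,z,amin,S=4):
    x,y,w,h=box
    c=cv2.cvtColor(g["img"][y:y+h,x:x+w],cv2.COLOR_RGB2GRAY)
    c=cv2.resize(c,None,fx=S,fy=S,interpolation=cv2.INTER_CUBIC)
    m=cv2.inRange(c,lo,hi)
    for k in cv2.findContours(m,cv2.RETR_LIST,cv2.CHAIN_APPROX_NONE)[0]:
        if cv2.contourArea(k)<amin*S*S: continue
        P=np.array([onz(g,x+(p[0]+.5)/S-.5,y+(p[1]+.5)/S-.5,z)[:2] for p in k[:,0]])*1000
        r=cv2.minAreaRect(P.astype(np.float32)); b=cv2.boxPoints(r)
        print(z,"ctr",np.round(r[0],1),"size",np.round(r[1],1),"ang",round(r[2],1),"corners",np.round(b).tolist())
E
python3 - <<'E'
from m import *
d=pickle.load(open("im0.pkl","rb")); g=d["top"]
for n in d: print(n,"cam",onz(d[n],0,0,0)*0+ray(d[n],0,0)[0])
c=cv2.cvtColor(g["img"],cv2.COLOR_RGB2GRAY)
print(c[202:256:2,312:358:2])
print("chg");print(c[185:248:3,158:218:3])
print("label");blobs(g,(310,200,50,54),70,255,.066,12)
print("rails");blobs(g,(168,190,40,45),0,60,.073,20)
print("deck");blobs(g,(150,168,75,80),85,255,.052,200)
E
```

```text
top cam [ 0.39333324 -0.09007096  1.44602048]
side cam [-0.0252256  -0.74742998  0.82553048]
[[105 106 107 107 107 104 101 104 104 100  96 104 100 104 102 103 105 107
  103 104 103 101 102]
 [108 104 105 104  96  81  75  73  79  73  77  99 104 103 106 105 107 104
  106 104 104 103 106]
 [105  99  93  86  73  64  59  50  50  59  61  76  85  98 104 104 106 103
  104 103 102 103 108]
 [ 92  80  69  63  55  49  53  56  64  65  61  57  62  89 105 107 106 105
  106 104 106 107 106]
 [ 71  72  55  47  54  61  64  63  59  66  64  65  63  66 103 105 105 106
  106 104 106 107 106]
 [ 73  67  45  58  67  66  60  64  63  66  68  67  66  62  89 107 105 104
  106 105 105 107 108]
 [ 70  68  44  48  62  63  70  65  68  65  65  68  70  64  66 100 106 105
  105 103 105 104 105]
 [ 68  65  48  63  66  70  63  68  67  68  76 116 139  75  62  89 104 108
  106 104 103 103 107]
 [ 72  63  34  64  67  68  65  71  85 118 159 187 189 117  66  67 101 105
  109 108 107 110 106]
 [ 80  62  36  50  68  66  91 139 163 185 194 191 191 162  77  62  88 105
  104 104 108 107 105]
 [100  64  46  35  62  79 162 189 193
[... 3469 characters left out ...]
s [[459.0, -193.0], [495.0, -263.0], [606.0, -207.0], [571.0, -137.0]]
0.066 ctr [ 530.9 -211.8] size [149.  137.6] ang 1.0 corners [[455.0, -144.0], [458.0, -282.0], [607.0, -279.0], [604.0, -142.0]]
rails
0.073 ctr [536.2 173.1] size [31.8  9. ] ang 2.5 corners [[520.0, 177.0], [520.0, 168.0], [552.0, 169.0], [552.0, 178.0]]
0.073 ctr [558.1 223.4] size [87.7  9.3] ang 3.8 corners [[514.0, 225.0], [515.0, 216.0], [602.0, 222.0], [602.0, 231.0]]
deck
0.052 ctr [563.5 204.1] size [93.8 64.8] ang 6.5 corners [[513.0, 231.0], [521.0, 167.0], [614.0, 177.0], [607.0, 242.0]]
0.052 ctr [577.7 202.2] size [229.1 213.3] ang 2.1 corners [[459.0, 305.0], [467.0, 91.0], [696.0, 100.0], [688.0, 313.0]]
```

```bash
python3 - <<'E'
from m import *
d=pickle.load(open("im0.pkl","rb")); g=d["top"]
print("label");blobs(g,(310,200,50,54),118,255,.066,10,8)
print("rails");
for th in(85,105,120): blobs(g,(172,198,30,38),0,th,.073,20,8)
# line fits of charger left/right deck edge, bench/housing contrast
def edge(rows,u0,u1,z,th,left):
    P=[]
    c=cv2.cvtColor(g["img"],cv2.COLOR_RGB2GRAY).astype(float)
    for v in rows:
        r=c[v,u0:u1]; i=np.where((r[:-1]<th)!=(r[1:]<th))[0]
        i=i[0] if left else i[-1]
        P.append(onz(g,u0+i+(th-r[i])/(r[i+1]-r[i]),v,z)[:2]*1000)
    P=np.array(P); s,b=np.polyfit(P[:,0],P[:,1],1); print("edge",np.degrees(np.arctan(s)),"y@545",s*545+b,"res",np.std(P[:,1]-s*P[:,0]-b))
edge(range(203,234),158,175,.052,140,True)
edge(range(203,234),196,218,.052,135,False)
# pack right side top edge (z .066), scan rows, last crossing below 85
P=[]
c=cv2.cvtColor(g["img"],cv2.COLOR_RGB2GRAY).astype(float)
for v in range(214,240):
    r=c[v,312:362]; i=np.where((r[:-1]<85)&(r[1:]>=85))[0][-1]
    P.append(onz(g,312+i+(85-r[i])/(r[i+1]-r[i]),v,.066)[:2]*1000)
P=np.array(P); s,b=np.polyfit(P[:,0],P[:,1],1); print("packR",np.degrees(np.arctan(s)),s,b,np.std(P[:,1]-s*P[:,0]-b),P[0],P[-1])
E
```

```text
label
0.066 ctr [ 477.4 -232.9] size [ 6.8 38.1] ang 24.2 corners [[466.0, -217.0], [482.0, -252.0], [488.0, -249.0], [473.0, -214.0]]
0.066 ctr [ 492.  -227.2] size [15.  32.7] ang 25.3 corners [[478.0, -216.0], [492.0, -245.0], [506.0, -239.0], [492.0, -209.0]]
0.066 ctr [ 529.4 -208.5] size [53.1 43.5] ang 25.5 corners [[496.0, -200.0], [515.0, -240.0], [563.0, -217.0], [544.0, -177.0]]
rails
0.073 ctr [560.2 177.2] size [84.7 17.4] ang 5.8 corners [[517.0, 182.0], [519.0, 164.0], [603.0, 173.0], [601.0, 190.0]]
0.073 ctr [556.8 221.6] size [87.9 25.8] ang 1.2 corners [[513.0, 234.0], [513.0, 208.0], [601.0, 210.0], [601.0, 235.0]]
0.073 ctr [559.6 178.1] size [85.7 21.6] ang 5.0 corners [[516.0, 185.0], [518.0, 164.0], [603.0, 171.0], [601.0, 193.0]]
0.073 ctr [556.3 220. ] size [89.  34.6] ang 1.2 corners [[511.0, 236.0], [512.0, 202.0], [601.0, 204.0], [600.0, 238.0]]
0.073 ctr [558.1 201.7] size [91.2 70.3] ang 5.1 corners [[510.0, 233.0], [516.0, 163.0], [607.0, 171.0], [600.0, 241.0]]
edge 5.8546823686832346 y@545 266.24181412116843 res 0.1983178408687022
edge 6.057978018296682 y@545 135.17797774574314 res 0.18318172432571428
packR 25.174369795077524 0.47001801176239816 -494.7816974408036 0.3311971786273372 [ 565.41777494 -228.83751633] [ 497.08320348 -260.34766326]
```

```bash
python3 - <<'E'
from m import *
d=pickle.load(open("im0.pkl","rb")); g=d["top"]
a=np.radians(25.2); ex=np.array([np.cos(a),np.sin(a)]); ey=np.array([-ex[1],ex[0]])
L=np.array([529.4,-208.5])-.5*ey
for n in("top","side"):
  c=cv2.cvtColor(d[n]["img"],cv2.COLOR_RGB2GRAY).astype(np.float32)
  for lo,hi in((-75,-35),(40,78)):
    s=np.arange(lo,hi,2); out=0
    for lat in(-14,-10,-6,0,6,10,14):
      P=[pix(d[n],np.append((L+ex*k+ey*lat)/1000,.066)) for k in s]
      P=np.array(P,np.float32); out=out+cv2.remap(c,P[:,0],P[:,1],cv2.INTER_LINEAR).ravel()/7
    print(n,[(int(k),int(o)) for k,o in zip(s,out)])
E
```

```text
top [(-75, 106), (-73, 103), (-71, 99), (-69, 96), (-67, 95), (-65, 93), (-63, 97), (-61, 112), (-59, 135), (-57, 143), (-55, 127), (-53, 98), (-51, 91), (-49, 113), (-47, 145), (-45, 168), (-43, 179), (-41, 178), (-39, 171), (-37, 152)]
top [(40, 65), (42, 64), (44, 64), (46, 63), (48, 61), (50, 62), (52, 64), (54, 63), (56, 58), (58, 53), (60, 51), (62, 57), (64, 67), (66, 76), (68, 81), (70, 88), (72, 97), (74, 102), (76, 104)]
side [(-75, 45), (-73, 62), (-71, 78), (-69, 87), (-67, 82), (-65, 66), (-63, 45), (-61, 27), (-59, 20), (-57, 20), (-55, 24), (-53, 31), (-51, 42), (-49, 59), (-47, 77), (-45, 92), (-43, 101), (-41, 104), (-39, 102), (-37, 93)]
side [(40, 28), (42, 28), (44, 28), (46, 28), (48, 28), (50, 29), (52, 30), (54, 35), (56, 43), (58, 53), (60, 63), (62, 71), (64, 76), (66, 78), (68, 79), (70, 79), (72, 80), (74, 80), (76, 80)]
```

Charger yaw is 5.95° and its home is about (0.545, 0.2007). Pack yaw is 25.2° and its centre is about (0.5305, -0.2085). The nose already points +x, so the pictures call for a turn of only about -19°, not a half turn. I'm moving the arm over the pack.

```bash
cat > go.py <<'E'
import sys,numpy as np
from scipy.spatial.transform import Rotation as R
from cell import bot
def rem(x,y,z,yaw):
    "remaining shift in tool axes (cm) and turn (rad); yaw = pack/charger yaw deg, tool y line = yaw+90"
    s=bot.get_state(); q=s["ee_rot"]; M=R.from_quat(q,scalar_first=True).as_matrix()
    d=M.T@(np.array([x,y,z])-s["tool_pos"])*100
    w=np.arctan2(M[1,1],M[0,1]); t=np.radians(yaw+90)-w; t=(t+np.pi/2)%np.pi-np.pi/2
    print("t",round(s["clock"],2),"tcp",np.round(s["tool_pos"],4),"shift cm",np.round(d,2),"turn",round(-t,3),"yaw",round(np.degrees(w)-90,2),"tilt",np.round(M[:2,2],3),"F",np.round(s["ft_force"],1),"w",round(s["grip_width"],3),"gf",round(s["gripper_force"],1),"q6",round(s["joints"][5],2))
if __name__=="__main__": rem(*map(float,sys.argv[1:]))
E
python3 go.py .5305 -.2085 .2 25.2
```

```text
t 0.1 tcp [0.2081 0.5354 0.2444] shift cm [-57.01 -57.65   4.52] turn -0.811 yaw -21.24 tilt [-0.001 -0.001] F [0.3 0.4 1.1] w 1.0 gf 0.0 q6 -0.21
```

Emit:
move_arm([
  [[-3.6,-3.6,0.2],0,0],
  [[-3.6,-3.6,0.2],0,0],
  [[-3.6,-3.6,0.2],0,0],
  [[-3.6,-3.6,0.2],0,0],
  [[-3.6,-3.6,0.2],0,0],
  [[-3.6,-3.6,0.2],0,0],
  [[-3.6,-3.6,0.2],0,0],
  [[-3.6,-3.6,0.2],0,0],
])

```text
clock: 1.1
tool_pos: [0.3726, 0.1615, 0.229]
ee_rot: [-0.0, 0.184, 0.983, 0.0]
ft_force: [0.2, 0.8, -0.3]
grip_width: 0.998
gripper_force: 0.0
```

Emit:
move_arm([
  [[-3.6,-3.6,0.2],0,0],
  [[-3.6,-3.6,0.2],0,0],
  [[-3.6,-3.6,0.2],0,0],
  [[-3.6,-3.6,0.2],0,0],
  [[-3.6,-3.6,0.2],0,0],
  [[-3.6,-3.6,0.2],0,0],
  [[-3.6,-3.6,0.2],0,0],
  [[-3.6,-3.6,0.2],0,0],
])

```text
clock: 2.1
tool_pos: [0.5368, -0.2111, 0.2127]
ee_rot: [-0.0, 0.184, 0.983, 0.0]
ft_force: [0.7, 0.3, 0.5]
grip_width: 1.0
gripper_force: 0.0
```

Emit:
move_arm([
  [[0,0,0],-0.16,0],
  [[0,0,0],-0.16,0],
  [[0,0,0],-0.16,0],
  [[0,0,0],-0.16,0],
  [[0,0,0],-0.16,0],
  [[0,0,0],0,0],
  [[0,0,0],0,0],
])

```text
clock: 2.98
tool_pos: [0.5363, -0.2096, 0.213]
ee_rot: [-0.0, -0.212, 0.977, 0.0]
ft_force: [-0.4, 0.7, -0.5]
grip_width: 1.002
gripper_force: 0.0
```

```bash
python3 go.py .5305 -.2085 .036 25.2
```

```text
t 2.98 tcp [ 0.5363 -0.2096  0.213 ] shift cm [ 0.48  0.33 17.7 ] turn -0.013 yaw 24.44 tilt [-0.  0.] F [-0.4  0.7 -0.5] w 1.002 gf 0.0 q6 -2.58
```

Emit:
move_arm([
  [[0.5,0.3,2.5],-0.013,0],
  [[0,0,4],0,0],
  [[0,0,4],0,0],
  [[0,0,3],0,0],
  [[0,0,2.2],0,0],
  [[0,0,2],0,0],
  [[0,0,0],0,0],
])

```text
clock: 3.85
tool_pos: [0.5296, -0.2083, 0.0346]
ee_rot: [-0.001, -0.219, 0.976, 0.001]
ft_force: [-0.8, 0.5, -0.3]
grip_width: 0.999
gripper_force: 0.0
```

```bash
python3 go.py .5305 -.2085 .036 25.2
```

```text
t 3.85 tcp [ 0.5296 -0.2083  0.0346] shift cm [-0.07 -0.06 -0.14] turn 0.002 yaw 25.29 tilt [-0.003  0.002] F [-0.8  0.5 -0.3] w 0.999 gf 0.0 q6 -2.6
```

Positioned, with no contact. Closing on the pack.

Emit:
move_arm([
  [[0,0,0],0,0.4],
  [[0,0,0],0,0.4],
  [[0,0,0],0,0.6],
  [[0,0,0],0,0.6],
  [[0,0,0],0,0.6],
  [[0,0,0],0,0.6],
], squeeze=80)

```text
clock: 4.6
tool_pos: [0.5317, -0.2096, 0.0378]
ee_rot: [0.001, -0.219, 0.976, -0.001]
ft_force: [-0.2, 0.5, 6.3]
grip_width: 0.762
gripper_force: 90.9
```

Emit:
move_arm([
  [[0,0,-0.5],0,0.6],
  [[0,0,-2],0,0.6],
  [[0,0,-3],0,0.6],
  [[0,0,-3],0,0.6],
  [[0,0,-2.5],0,0.6],
  [[0,0,-1],0,0.6],
  [[0,0,0],0,0.6],
])

```text
clock: 5.48
tool_pos: [0.5308, -0.2091, 0.1567]
ee_rot: [0.0, -0.219, 0.976, -0.0]
ft_force: [-0.7, -0.6, -7.4]
grip_width: 0.76
gripper_force: 91.3
```

```bash
python3 go.py .46 .19 .15 5.95
python3 - <<'E'
from cell import bot
import cv2,pickle,numpy as np
d={n:bot.get_image(n) for n in("top","side")}; pickle.dump(d,open("im1.pkl","wb"))
def c(n,x,y,w,h): return cv2.resize(np.clip((d[n]["img"][y:y+h,x:x+w,::-1]/255.)**.6*255,0,255).astype(np.uint8),(400,400))
cv2.imwrite("pics/c1.png",np.hstack([c("top",280,170,110,110),c("side",240,180,130,130)]))
E
```

```text
t 5.47 tcp [ 0.5308 -0.2091  0.1567] shift cm [-10.68  39.1    0.65] turn 0.338 yaw 25.33 tilt [ 0.001 -0.   ] F [-0.7 -0.6 -7.4] w 0.76 gf 91.3 q6 -2.6
```

View pics/c1.png

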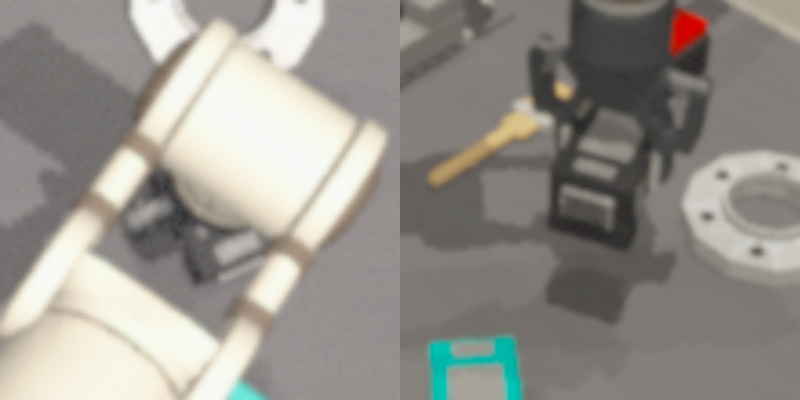

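The pack is held with its latch end and grey plate towards the robot, at left-centre of the side crop. The nose leads away from the robot as needed. Now I turn it to the charger's yaw and carry it to a point before the mouth.

Emit:
move_arm([
  [[0,0,0],0.11,0.6],
  [[0,0,0],0.11,0.6],
  [[0,0,0],0.11,0.6],
  [[0.4,2,0],0.008,0.6],
  [[0.6,4,0],0,0.6],
  [[0.8,5,0],0,0.6],
  [[0.8,5,0],0,0.6],
  [[0.9,5,0],0,0.6],
])

```text
clock: 6.58
tool_pos: [0.4721, -0.0015, 0.1553]
ee_rot: [-0.001, -0.053, 0.999, 0.001]
ft_force: [0.5, 0.5, -7.7]
grip_width: 0.76
gripper_force: 91.3
```

Emit:
move_arm([
  [[0.9,5,0],0,0.6],
  [[0.9,5,0],0,0.6],
  [[0.8,5,0],0,0.6],
  [[0.5,3,0],0,0.6],
  [[0.3,1.6,0],0,0.6],
  [[0,0,0],0,0.6],
  [[0,0,0],0,0.6],
])

```text
clock: 7.45
tool_pos: [0.4198, 0.1868, 0.1561]
ee_rot: [-0.0, -0.052, 0.999, -0.0]
ft_force: [0.6, -0.4, -7.9]
grip_width: 0.761
gripper_force: 91.8
```

```bash
python3 go.py .4207 .1877 .095 5.95
python3 - <<'E'
from cell import bot
import cv2,pickle,numpy as np
d={n:bot.get_image(n) for n in("top","side")}; pickle.dump(d,open("im2.pkl","wb"))
def c(n,x,y,w,h): return cv2.resize(np.clip((d[n]["img"][y:y+h,x:x+w,::-1]/255.)**.6*255,0,255).astype(np.uint8),(400,400))
cv2.imwrite("pics/c2.png",np.hstack([c("top",130,150,120,120),c("side",130,110,150,150)]))
E
```

```text
t 7.45 tcp [0.4198 0.1868 0.1561] shift cm [-0.1   0.08  6.11] turn -0.0 yaw 5.95 tilt [-0.    -0.001] F [ 0.6 -0.4 -7.9] w 0.761 gf 91.8 q6 -1.52
```

View pics/c2.png

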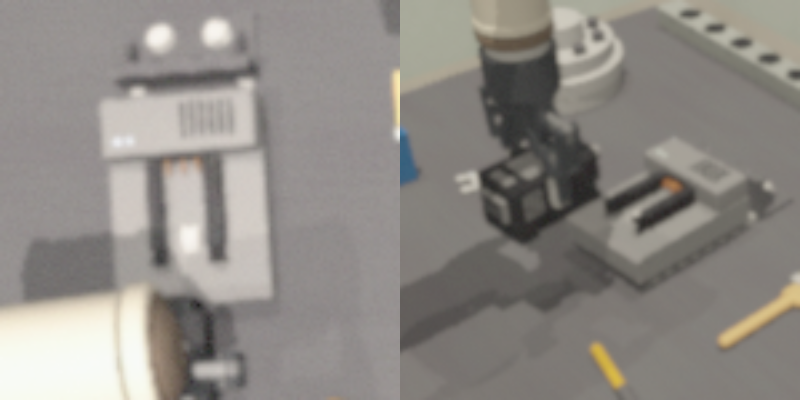

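The top crop shows the pack lined up before the mouth, with the rails at crop columns 157 and 215. The side crop shows it level and clear of the front edge. I'll lower it, go in over the apron and feel for the deck.

Emit:
move_arm([
  [[-0.1,0.08,2],0,0.6],
  [[0,0,2.5],0,0.6],
  [[0,0,1.3],0,0.6],
  [[0,0,0.4],0,0.6],
  [[-1.2,0,0],0,0.6],
  [[-1.2,0,0],0,0.6],
  [[-0.3,0,0],0,0.6],
  [[0,0,0],0,0.6],
])

```text
clock: 8.55
tool_pos: [0.4479, 0.1913, 0.0946]
ee_rot: [0.0, -0.052, 0.999, 0.0]
ft_force: [-0.6, 0.4, -8.1]
grip_width: 0.763
gripper_force: 91.6
```

```bash
python3 go.py .545 .2007 .091 5.95
```

```text
t 8.55 tcp [0.4479 0.1913 0.0946] shift cm [-9.75 -0.08  0.36] turn 0.0 yaw 5.97 tilt [0. 0.] F [-0.6  0.4 -8.1] w 0.763 gf 91.6 q6 -1.52
```

Emit:
move_arm([
  [[0,-0.08,0.2],0,0.6],
  [[0,0,0.1],0,0.6],
  [[0,0,0],0,0.6],
])

```text
clock: 8.93
tool_pos: [0.4472, 0.1904, 0.0911]
ee_rot: [-0.0, -0.052, 0.999, -0.0]
ft_force: [-0.9, -0.5, -8.2]
grip_width: 0.759
gripper_force: 91.6
```

Emit:
move_arm([
  [[0,0,0.1],0,0.6],
  [[0,0,0],0,0.6],
])

```text
clock: 9.18
tool_pos: [0.4475, 0.1905, 0.0902]
ee_rot: [-0.0, -0.052, 0.999, -0.0]
ft_force: [0.1, -0.0, -7.2]
grip_width: 0.764
gripper_force: 91.6
```

Emit:
move_arm([
  [[0,0,0.07],0,0.6],
  [[0,0,0],0,0.6],
])

```text
clock: 9.43
tool_pos: [0.4477, 0.1905, 0.0898]
ee_rot: [0.0, -0.052, 0.999, 0.0]
ft_force: [-0.2, -0.1, -6.0]
grip_width: 0.762
gripper_force: 92.1
```

The deck is felt at TCP z ≈ 0.090. I'll ease up 0.5 mm and slide in.

Emit:
move_arm([
  [[-0.3,0,-0.06],0,0.6],
  [[-0.4,0,0],0,0.6],
  [[-0.4,0,0],0,0.6],
  [[-0.4,0,0],0,0.6],
  [[-0.4,0,0],0,0.6],
  [[-0.2,0,0],0,0.6],
  [[0,0,0],0,0.6],
])

```text
clock: 10.3
tool_pos: [0.4685, 0.1926, 0.0902]
ee_rot: [-0.0, -0.052, 0.999, -0.0]
ft_force: [0.7, 0.6, -7.6]
grip_width: 0.763
gripper_force: 91.9
```

```bash
python3 go.py .545 .2007 .091 5.95
```

```text
t 10.3 tcp [0.4685 0.1926 0.0902] shift cm [-7.69  0.01 -0.08] turn 0.0 yaw 5.97 tilt [-0. -0.] F [ 0.7  0.6 -7.6] w 0.763 gf 91.9 q6 -1.52
```

No side load. I'll go on towards the catch and the slide.

Emit:
move_arm([
  [[-0.3,0,0],0,0.6],
  [[-0.3,0,0],0,0.6],
  [[-0.3,0,0],0,0.6],
  [[-0.3,0,0],0,0.6],
  [[0,0,0],0,0.6],
])

```text
clock: 10.92
tool_pos: [0.4811, 0.1939, 0.0903]
ee_rot: [0.001, -0.052, 0.999, -0.0]
ft_force: [-0.0, -0.2, -6.8]
grip_width: 0.764
gripper_force: 91.9
```

Emit:
move_arm([
  [[-0.3,0,0],0,0.6],
  [[-0.3,0,0],0,0.6],
  [[-0.3,0,0],0,0.6],
  [[-0.3,0,0],0,0.6],
  [[0,0,0],0,0.6],
])

```text
clock: 11.55
tool_pos: [0.4928, 0.1951, 0.0903]
ee_rot: [0.0, -0.052, 0.999, -0.0]
ft_force: [-1.4, -1.7, -4.7]
grip_width: 0.768
gripper_force: 92.2
```

```bash
python3 go.py .545 .2007 .091 5.95
python3 - <<'E'
from cell import bot
import cv2,pickle,numpy as np
d={n:bot.get_image(n) for n in("top","side")}; pickle.dump(d,open("im3.pkl","wb"))
def c(n,x,y,w,h): return cv2.resize(np.clip((d[n]["img"][y:y+h,x:x+w,::-1]/255.)**.6*255,0,255).astype(np.uint8),(400,400),interpolation=cv2.INTER_CUBIC)
cv2.imwrite("pics/c3.png",np.hstack([c("top",140,140,100,100),c("side",180,120,100,100)]))
E
```

```text
t 11.55 tcp [0.4928 0.1951 0.0903] shift cm [-5.25  0.01 -0.06] turn 0.0 yaw 5.97 tilt [ 0.001 -0.   ] F [-1.4 -1.7 -4.7] w 0.768 gf 92.2 q6 -1.53
```

View pics/c3.png

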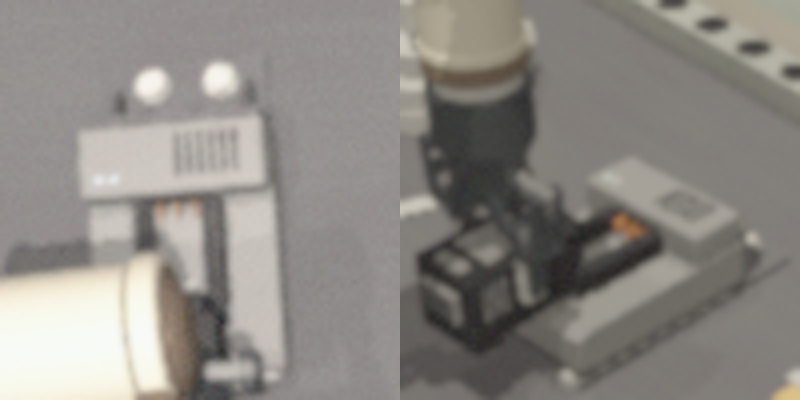

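The pack's nose is between the rails and the charger has run back a little: its rear is nearer the upstand bolts in the top crop. Force is only about 2 N, so I keep pushing in small steps.

Emit:
move_arm([
  [[-0.3,0,0],0,0.6],
  [[-0.3,0,0],0,0.6],
  [[-0.3,0,0],0,0.6],
  [[-0.3,0,0],0,0.6],
  [[0,0,0],0,0.6],
])

```text
clock: 12.28
tool_pos: [0.503, 0.1962, 0.0907]
ee_rot: [-0.002, -0.052, 0.999, -0.0]
ft_force: [-9.6, -3.9, 4.4]
grip_width: 0.763
gripper_force: 93.3
```

Emit:
move_arm([
  [[-0.3,0,0],0,0.6],
  [[-0.3,0,0],0,0.6],
  [[-0.3,0,0],0,0.6],
  [[-0.3,0,0],0,0.6],
  [[0,0,0],0,0.6],
])

```text
clock: 12.9
tool_pos: [0.5167, 0.1976, 0.0913]
ee_rot: [0.0, -0.052, 0.999, -0.0]
ft_force: [-5.1, -2.8, 1.3]
grip_width: 0.761
gripper_force: 93.0
```

Emit:
move_arm([
  [[-0.3,0,0],0,0.6],
  [[-0.3,0,0],0,0.6],
  [[-0.3,0,0],0,0.6],
  [[0,0,0],0,0.6],
])

```text
clock: 13.4
tool_pos: [0.5256, 0.1986, 0.0914]
ee_rot: [0.0, -0.052, 0.999, -0.0]
ft_force: [-5.7, -3.5, 2.5]
grip_width: 0.764
gripper_force: 92.9
```

```bash
python3 go.py .545 .2007 .091 5.95
```

```text
t 13.4 tcp [0.5256 0.1986 0.0914] shift cm [-1.95  0.01  0.04] turn 0.0 yaw 5.98 tilt [ 0.001 -0.   ] F [-5.7 -3.5  2.5] w 0.764 gf 92.9 q6 -1.53
```

Emit:
move_arm([
  [[-0.3,0,0],0,0.6],
  [[-0.3,0,0],0,0.6],
  [[-0.3,0,0],0,0.6],
  [[0,0,0],0,0.6],
])

```text
clock: 13.9
tool_pos: [0.5345, 0.1995, 0.0914]
ee_rot: [0.0, -0.052, 0.999, -0.0]
ft_force: [-4.3, -2.4, 3.3]
grip_width: 0.761
gripper_force: 92.9
```

Emit:
move_arm([
  [[-0.3,0,0],0,0.6],
  [[-0.3,0,0],0,0.6],
  [[-0.3,0,0],0,0.6],
  [[0,0,0],0,0.6],
])

```text
clock: 14.4
tool_pos: [0.5434, 0.2005, 0.0913]
ee_rot: [0.0, -0.052, 0.999, -0.0]
ft_force: [-4.9, -1.4, 2.0]
grip_width: 0.76
gripper_force: 92.9
```

```bash
python3 go.py .545 .2007 .091 5.95
python3 - <<'E'
from cell import bot
import cv2,pickle,numpy as np
d={n:bot.get_image(n) for n in("top","side")}; pickle.dump(d,open("im4.pkl","wb"))
def c(n,x,y,w,h): return cv2.resize(np.clip((d[n]["img"][y:y+h,x:x+w,::-1]/255.)**.6*255,0,255).astype(np.uint8),(400,400),interpolation=cv2.INTER_CUBIC)
cv2.imwrite("pics/c4.png",np.hstack([c("top",140,140,100,100),c("side",180,120,100,100)]))
E
```

```text
t 14.4 tcp [0.5434 0.2005 0.0913] shift cm [-0.17  0.01  0.03] turn 0.0 yaw 5.98 tilt [ 0. -0.] F [-4.9 -1.4  2. ] w 0.76 gf 92.9 q6 -1.53
```

View pics/c4.png

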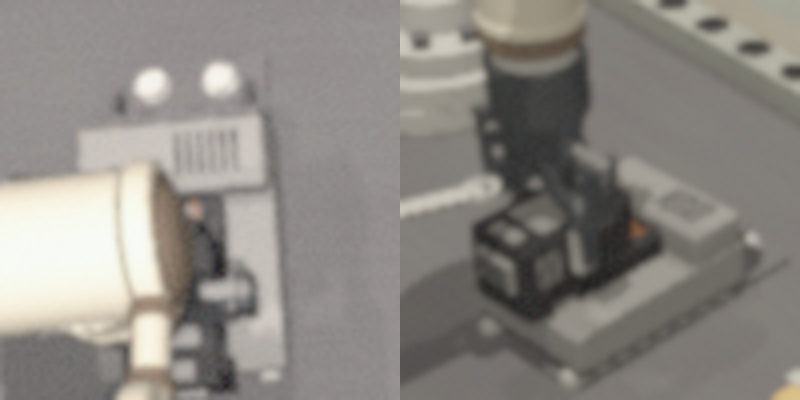

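The charger stands in the same place as in the last crop, so the slide is at its stop. The pack's nose still has a gap to close: orange contacts show at side crop (637,228). I'll measure how far the charger has moved.

```bash
python3 - <<'E'
from m import *
D=[pickle.load(open(f"im{i}.pkl","rb"))["top"] for i in(0,3,4)]
c=[cv2.cvtColor(g["img"],cv2.COLOR_RGB2GRAY) for g in D]
# vents patch in im4: crop (170..245,130..175)/4+140
x,y,w,h=180,170,26,15
T=c[2][y:y+h,x:x+w]
for k in(0,1):
    S=c[k][y-5:y+h+22,x-12:x+w+12]
    up=lambda a:cv2.resize(a,None,fx=6,fy=6,interpolation=cv2.INTER_CUBIC)
    r=cv2.matchTemplate(up(S),up(T),cv2.TM_CCOEFF_NORMED); _,m,_,l=cv2.minMaxLoc(r)
    u,v=x-12+l[0]/6,y-5+l[1]/6
    a=onz(D[0],x+w/2,y+h/2,.082);b=onz(D[0],u+w/2,v+h/2,.082); print(k,m,(a-b)*1000)
E
```

```text
0 0.6799062490463257 [ 2.09850956e+01  2.34083506e+00 -2.22044605e-13]
1 0.7401237487792969 [0. 0. 0.]
```

The charger moved 21 mm, so home is now at about (0.566, 0.203), with roughly 23 mm to go.

Emit:
move_arm([
  [[-0.3,0,0],0,0.6],
  [[-0.3,0,0],0,0.6],
  [[-0.3,0,0],0,0.6],
  [[-0.3,0,0],0,0.6],
  [[-0.3,0,0],0,0.6],
  [[0,0,0],0,0.6],
])

```text
clock: 15.25
tool_pos: [0.5581, 0.202, 0.0912]
ee_rot: [-0.0, -0.052, 0.999, -0.0]
ft_force: [-4.5, -2.8, 1.0]
grip_width: 0.762
gripper_force: 92.9
```

Emit:
move_arm([
  [[-0.15,0,0],0,0.6],
  [[-0.15,0,0],0,0.6],
  [[0,0,0],0,0.6],
])

```text
clock: 15.62
tool_pos: [0.5607, 0.2023, 0.0911]
ee_rot: [-0.001, -0.052, 0.999, -0.0]
ft_force: [-5.6, -2.6, 3.7]
grip_width: 0.764
gripper_force: 92.9
```

Emit:
move_arm([
  [[-0.1,0,0],0,0.6],
  [[-0.1,0,0],0,0.6],
  [[0,0,0],0,0.6],
])

```text
clock: 16.0
tool_pos: [0.5633, 0.2025, 0.0899]
ee_rot: [0.0, -0.052, 0.999, 0.0]
ft_force: [0.8, -1.3, -6.6]
grip_width: 0.764
gripper_force: 91.9
```

```bash
python3 go.py .566 .2029 .091 5.95
```

```text
t 16.0 tcp [0.5633 0.2025 0.0899] shift cm [-0.28  0.01 -0.11] turn 0.0 yaw 5.96 tilt [0.001 0.   ] F [ 0.8 -1.3 -6.6] w 0.764 gf 91.9 q6 -1.53
```

The z force has fallen back, so the catch has sprung up. A little more until the stop is felt.

Emit:
move_arm([
  [[-0.1,0,0],0,0.6],
  [[0,0,0],0,0.6],
])

```text
clock: 16.25
tool_pos: [0.5637, 0.2026, 0.0899]
ee_rot: [-0.0, -0.052, 0.999, -0.0]
ft_force: [-0.5, -1.5, -6.0]
grip_width: 0.765
gripper_force: 91.9
```

Emit:
move_arm([
  [[-0.1,0,0],0,0.6],
  [[0,0,0],0,0.6],
])

```text
clock: 16.5
tool_pos: [0.564, 0.2026, 0.09]
ee_rot: [-0.001, -0.052, 0.999, -0.0]
ft_force: [-4.0, -2.6, -3.6]
grip_width: 0.766
gripper_force: 92.2
```

Emit:
move_arm([
  [[-0.1,0,0],0,0.6],
  [[0,0,0],0,0.6],
  [[0,0,0],0,0.6],
])

```text
clock: 16.88
tool_pos: [0.5641, 0.2027, 0.0901]
ee_rot: [-0.002, -0.052, 0.999, -0.0]
ft_force: [-8.6, -2.7, 0.5]
grip_width: 0.761
gripper_force: 92.5
```

Emit:
move_arm([
  [[-0.1,0,0],0,0.6],
  [[0,0,0],0,0.6],
  [[0,0,0],0,0.6],
])

```text
clock: 17.25
tool_pos: [0.5642, 0.2027, 0.0902]
ee_rot: [-0.004, -0.052, 0.999, -0.0]
ft_force: [-13.1, -3.7, 3.1]
grip_width: 0.764
gripper_force: 92.8
```

```bash
python3 go.py .566 .2029 .091 5.95
```

```text
t 17.25 tcp [0.5642 0.2027 0.0902] shift cm [-0.18  0.   -0.08] turn 0.0 yaw 5.97 tilt [-0.007 -0.001] F [-13.1  -3.7   3.1] w 0.764 gf 92.8 q6 -1.53
```

Emit:
move_arm([
  [[-0.12,0,0],0,0.6],
  [[-0.12,0,0],0,0.6],
  [[0,0,0],0,0.6],
])

```text
clock: 17.62
tool_pos: [0.5644, 0.2028, 0.0904]
ee_rot: [-0.007, -0.052, 0.999, -0.001]
ft_force: [-23.4, -6.2, 13.7]
grip_width: 0.765
gripper_force: 93.8
```

Emit:
move_arm([
  [[0.25,0,0],0,0.6],
  [[0.25,0,0],0,0.6],
  [[0,0,0],0,0.6],
])

```text
clock: 18.0
tool_pos: [0.5639, 0.2026, 0.09]
ee_rot: [-0.0, -0.052, 0.999, -0.0]
ft_force: [-2.4, -2.3, -5.6]
grip_width: 0.763
gripper_force: 91.6
```

```bash
python3 go.py .566 .2029 .091 5.95
```

```text
t 18.0 tcp [0.5639 0.2026 0.09  ] shift cm [-0.21  0.01 -0.1 ] turn 0.0 yaw 5.97 tilt [-0.001 -0.   ] F [-2.4 -2.3 -5.6] w 0.763 gf 91.6 q6 -1.53
```

The stop is firm at 24 N, and I've unloaded it. Releasing and withdrawing.

Emit:
move_arm([
  [[0,0,0],0,0.3],
  [[0,0,0],0,0],
  [[0,0,0],0,0],
  [[0,0,0],0,0],
  [[0,0,0],0,0],
])

```text
clock: 18.62
tool_pos: [0.5648, 0.2028, 0.0907]
ee_rot: [0.001, -0.052, 0.999, 0.0]
ft_force: [-0.1, 0.2, 0.4]
grip_width: 1.003
gripper_force: 0.0
```

Emit:
move_arm([
  [[0,0,-1],0,0],
  [[0,0,-3],0,0],
  [[0,0,-4],0,0],
  [[0,0,-4],0,0],
  [[4,0,-1],0,0],
  [[5,0,0],0,0],
  [[5,0,0],0,0],
  [[5,0,0],0,0],
])

```text
clock: 19.62
tool_pos: [0.374, 0.1828, 0.2209]
ee_rot: [0.001, -0.052, 0.999, 0.0]
ft_force: [-1.0, -0.2, 0.1]
grip_width: 1.002
gripper_force: 0.0
```

```bash
python3 go.py .566 .2029 .091 5.95
python3 - <<'E'
from cell import bot
import cv2,pickle,numpy as np
d={n:bot.get_image(n) for n in("top","side")}; pickle.dump(d,open("im5.pkl","wb"))
def c(n,x,y,w,h): return cv2.resize(np.clip((d[n]["img"][y:y+h,x:x+w,::-1]/255.)**.6*255,0,255).astype(np.uint8),(400,400),interpolation=cv2.INTER_CUBIC)
cv2.imwrite("pics/c5.png",np.hstack([c("top",140,140,100,100),c("side",180,120,100,100)]))
E
```

```text
t 19.62 tcp [0.374  0.1828 0.2209] shift cm [-19.28   0.    13.02] turn 0.0 yaw 5.97 tilt [0.001 0.   ] F [-1.  -0.2  0.1] w 1.002 gf 0.0 q6 -1.51
```

View pics/c5.png

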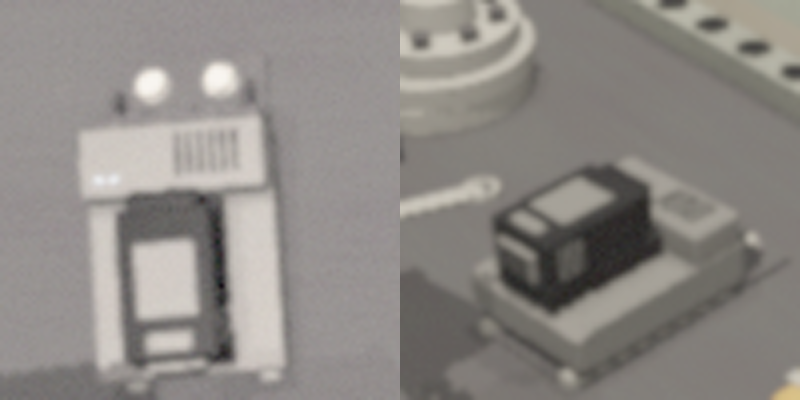

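The top crop shows the pack seated straight, with its nose flush against the housing at row 195 and its latch end outward. The side crop shows it level in the rails. Handing in.

```bash
python3 -c "
from cell import bot
print(bot.job_done())"
```

```text
the job is handed in; nothing more can be done
None
```

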